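Jog the screw-polishing pot

ROBOT

A 7-joint arm with a two-finger parallel gripper is mounted at the origin on the work surface. World frame = base frame: x ahead of the robot, y to its left, z up, the work surface at z = 0. Lengths are in m, angles in rad, forces in N, time in s.
With the tool pointing down it reaches from about 0.425 to 0.875 m from the base axis. Payload 4.7 kg.
Tool frame: the origin (TCP) lies midway between the tips of the shut fingers; the grasp point (between the pads) lies 19 mm behind it; z points along the fingers, x is the direction in which the jaws open and shut, and the axes are right-handed (so a half turn about z gives the same grasp; the last joint's range is limited). The gripper opens to 87 mm and grips with 3 to 60 N. Pads are 19 mm wide; open, the fingers measure 117 mm over their backs; the gripper's body (75 mm by 190 mm) begins 51 mm behind the grasp point.
Start: joints at [-1.102, 0.321, -0.07, 1.45, 0.023, 1.371, -0.057], TCP at [0.286, 0.584, 0.195] pointing down, gripper open.
Joint ranges: [-2.86, 2.86], [-0.3, 2.09], [-1.38, 1.24], [0.06, 2.45], [-1.56, 4.7], [0.09, 2.05], [-2.69, 2.69]. Speed limits (rad/s): [2.57, 2.57, 3.14, 3.14, 3.14, 3.14, 3.14].

INTERFACE

Orientations are given as a rotation vector (axis times angle).
In Python, from bench import get_state, eyes, ticket gives the robot as it stands.
- The arm moves only by the tool carry_out, never from a script. Its argument "motion" is a list of rows, each a list of 2 entries, a list of its own where there are three numbers: the shift along the world's x, y, z in m, then the turn about the world's z in rad. A call has 1 to 20 rows; each row is the pose to reach, as a shift and turn from the pose commanded when the call began; what a row does not reach only later rows make up. A row lasts 1/10 s, in which the tool goes at most 50 mm and 8.59 degrees, less where a joint would pass 70% of its speed; a pose out of reach is approached as far as the arm can. A call with a gripper value outside its range is refused whole. "grip" is the gripper command: -1 is fully open, 1 is shut, values between are in proportion, set as the call begins (left out, the last holds). The fingers move at their own pace and stop on an object; "squeeze" is the grip in N (left out, the last holds). Time passes only in rows, so rows that repeat a pose let the fingers close. It gives the time, the measured TCP pose, the force and the opening at its end, in the units of the state.
- get_state(): the state, without advancing time (a new reading comes with each control period).
- eyes.get_image(name): name is "scene" or "top" or "wrist"; returns a dict with "pixels" (420x560x3 uint8, blue, green, red), "mtx" (3x3 intrinsics, pixels), "extrinsics" (4x4, takes a point from camera to world coordinates). Camera axes: x right, y down, z forward; pixel columns grow to the right and rows downward; lengths in m; the calibration is good to about 2 mm. A picture is of the moment at which its call begins. There is no depth.
- ticket.close_job(): hands the job in, once; it reports no verdict.
The state is a dict: "time": time; "joint_positions": joint angles; "qd": joint speeds; "joint_torque": joint torques, N m; "position": TCP position; "tool_rot": TCP orientation; "ft_force": force on the tool from outside, world axes, zero at the start; "torque": the same for the moment, N m; "grip_width": opening from 0.0 (shut) to 1.0 (fully open).
Only numpy, scipy, OpenCV 4.12 (cv2) and the standard library are available. Lean on these libraries where they do the work, as an engineer would, in place of code of your own. Each camera call takes 0.05 s, during which the arm holds its last target. There are 200 camera calls.

TASK

Get the screw-polishing pot on the club-fitting bench ready for a jog run: stand the square-bored agitator fully down on the pot's square shaft and leave it there, then lower the lid into the pot's entry slots until it sits on the rim and turn it clockwise by its bar to the half-way (jog) mark, where the bar points at the paired ribs, stopping short of the lock click at the quarter turn. The lid springs back if let go, so finish while still gripping the bar and holding it at that mark; do not lock the lid at any time, and leave the other things on the bench where they are.

Things in the scene. Friction and masses are not known exactly. Their poses are not given: they have to be found in the camera images.
- pot: Fixed polishing pot on a grey round motor base, 152 mm across, with a small control box out to 113 mm along the pot's +x. Origin: centre of the underside, on the bench; z up. Aluminium pot 120 mm outside, 110 inside; floor at z = 34 mm, rim at z = 100 mm.
- pot_axis (a point): Point on the pot's upright axis at rim height, 100 mm above the bench; axes as pot. The rim's dark steel inner lip, 6 mm thick, leaves a mouth 94 mm across with two entry slots, about 17 mm wide, on the pot's +x and -x axes. The lid's lugs drop through them and then turn clockwise (from above) under the lip; anticlockwise is blocked.
- entry_rib (a point): Top of the single thin rib outside the rim at the entry slot on the pot's +x; its twin is opposite. The bar of the lid points at these two when the lid is dropped in.
- jog_ribs (a point): Top of the pair of thin ribs outside the rim, 45 degrees clockwise (from above) of the entry rib; a twin pair is opposite. This is the half-way (jog) mark: the bar of the lid must point here. A broad block at 90 degrees marks the lock; a sprung click is met from about 63 degrees and passed at about 85.
- shaft_top (a point): Top of the fixed square shaft on the pot's axis, 70 mm above the bench. It rises 36 mm from the pot floor, is 14 mm square, its sides parallel to the pot's x and y, the upper 10 mm tapering to 7 mm.
- run_ring (a joint): Sprung ring under the rim, rad, 0 at rest: the lugs push it round as the lid turns clockwise. It reads 0.03 to 0.05 less than the angle of the lid from the entry slots (near 0.75 at the jog mark); 1.2 or more is locked. Its spring turns the lid back, 0.06 N m at rest rising to 0.25 N m at the jog mark.
- agitator_mid (a point): Axis of the loose grey plastic agitator (about 110 g), half-way up: 29 mm above its foot. Square hub 28 x 28 mm, 58 tall, upright on the bench; x and y square to its faces, z up. Four vanes at the foot, one on each face, 16 mm tall, 5 thick, out to 38 mm from the axis. Fully down, its foot is on the pot floor and this point 63 mm above the bench.
- agitator_bore (a point): Mouth of the agitator's blind square bore, at the centre of its foot: 15.5 mm wide, 40 mm deep, open below, sides parallel to the hub's faces. It fits the shaft in any of the four quarter turns.
- lid_bar (a point): Centre of the black grip bar on the loose aluminium lid (about 160 g). Bar 70 mm long along x, 16 thick along y, 34 tall, upright (z) on a disc 120 mm across and 6 thick. Bar top is 17 mm above this point, disc top 17 and disc underside 23 mm below. With the lid sitting on the rim this point is on the pot's axis, 123 mm above the bench.
- lid_foot (a point): Centre of the lid's foot, 39 mm below lid_bar. Below the disc a hollow round spigot, 87 mm across, 16 deep, carries two lugs at its foot, 12 mm wide, 7.5 tall, reaching 52.5 mm from the axis, with a 2 mm lead-in below, on x and -x right under the ends of the bar. It fits either way round. At the start the lid stands on this foot on the bench.
- clubhead_a: bystander: black driver club head, about 105 mm across and 60 mm tall; origin at the centre of its underside.
- clubhead_b: bystander: dark grey driver club head, about 105 mm across and 60 mm tall; origin at the centre of its underside.
- tape_roll: bystander: roll of paper tape lying flat, 68 mm across, 25 mm tall; origin at the centre of its underside.
- ferrule_tray: bystander: small black divided tray, 70 x 90 x 25 mm; origin at the centre of its underside.
- screw_jar: bystander: glass jar with metal lid, 64 mm across, 85 mm tall; origin at the centre of its underside.
- solvent_bottle: bystander: white plastic bottle, 60 mm across, 150 mm tall; origin at the centre of its underside.
- torque_driver: bystander: screwdriver lying on the bench; origin near its middle.
- spanner: bystander: steel spanner lying on the bench; origin near its middle.
Mind the look-alikes: they are no part of the job. Leave any blue or brown look-alike of the part that bears lid_bar alone.

How it is judged:
On the way, in this order (a step that is already met when the one before it is completed fails the run):
1. the agitator stands fully down on the square shaft, let go (horizontal distance between agitator_mid and pot_axis below 0.004 m and z of agitator_mid in the frame of pot below 0.0665 m and angle between agitator_mid's own z axis and vertical below 0.08 rad and (angle between the x axis of agitator_mid and the x axis of pot, either way round below 0.2 rad or angle between the y axis of agitator_mid and the x axis of pot, either way round below 0.2 rad) and contact force between the fingers and agitator below 0.1 N), for 0.2 s.
2. the lid sits on the rim with its lugs down through the entry slots, not yet turned (horizontal distance between lid_bar and pot_axis below 0.004 m and z of lid_bar in the frame of pot below 0.1262 m and angle between lid_bar's own z axis and vertical below 0.06 rad and angle between the x axis of lid_bar and the x axis of pot, either way round below 0.24 rad), for 0.1 s.
At the end, for the whole second after the job is handed in: Agitator down on the shaft (within 3.5 mm of the floor, upright); lid on the rim (within 3.2 mm, centred within 4 mm), gripped (over 2 N) and held still 45 degrees clockwise of the entry slots, within 10 degrees, with the sprung ring turned (horizontal distance between each of agitator_mid, lid_bar and pot_axis below 0.004 m and z of agitator_mid in the frame of pot below 0.0665 m and angle between agitator_mid's own z axis and vertical below 0.08 rad and (angle between the x axis of agitator_mid and the x axis of pot, either way round below 0.2 rad or angle between the y axis of agitator_mid and the x axis of pot, either way round below 0.2 rad) and z of lid_bar in the frame of pot below 0.1262 m and angle between lid_bar's own z axis and vertical below 0.06 rad and angle between the x axis of lid_bar and the x axis of pot, either way round between 0.61 and 0.96 rad and value of joint run_ring between 0.5 and 0.98 rad and velocity of joint run_ring between -0.1 and 0.1 rad/s and contact force between the fingers and lid above 2 N); the arm keeps its last pose, push and grip.
It fails at once if the lid was turned through the click into its lock (value of joint run_ring above 1.2 rad).
It fails at once if a bystander was pushed more than 30 mm or knocked over (distance of any of clubhead_a, clubhead_b, tape_roll, ferrule_tray, screw_jar, solvent_bottle, torque_driver, spanner from where it was at the start of the episode above 0.03 m or angle between any of clubhead_a, clubhead_b, tape_roll, ferrule_tray, screw_jar, solvent_bottle's own z axis and vertical above 0.5 rad).
It also fails if it takes over 61 s, if anything falls off the work surface, if the arm or the gripper's body presses on something with over 40 N, if the wrist force passes 120 N, or if a joint passes its speed limit or range.

## Working session

There is one attempt and no reset: what is moved stays moved. The work goes in short steps, Python scripts to look and compute and a tool call to move; the robot and the scene stay as the last step left them, time stands still between calls to the robot, and variables do not carry over. Pictures are saved under pics/ and viewed, about 8 in all and at most 12, crops included, and the job is handed in when it is done.

Besides the shell and the picture viewer there is one more tool, called after "Request:" as name([rows], argument=value, ...), one row to a line, values as JSON. carry_out: Moves the arm, as the interface text tells. Its arguments: {"type":"object","properties":{"motion":{"type":"array","items":{"type":"array"}},"grip":{"type":"number"},"squeeze":{"type":"number"}},"required":["motion"]}

```bash
ls; mkdir -p pics; cat > h.py <<'E'
import cv2,numpy as np
from bench import get_state,eyes,ticket
def ray(im,u,v):
    K=np.array(im["mtx"]);T=np.array(im["extrinsics"])
    d=T[:3,:3]@np.linalg.solve(K,[u,v,1.]);return T[:3,3],d
def onz(im,u,v,z):
    o,d=ray(im,u,v);return o+d*(z-o[2])/d[2]
def proj(im,p):
    K=np.array(im["mtx"]);T=np.array(im["extrinsics"])
    c=T[:3,:3].T@(np.array(p)-T[:3,3]);q=K@c;return q[:2]/q[2]
def snap(n,f):
    im=eyes.get_image(n);cv2.imwrite("pics/"+f,im["pixels"]);np.savez("pics/"+f+".npz",**{k:np.array(v) for k,v in im.items()});return im
def load(f): return dict(np.load("pics/"+f+".npz"))
E
python3 - <<'E'
from h import *
for n in("scene","top"):
    im=snap(n,n+"0.png");print(n,np.round(im["extrinsics"],3).tolist(),np.round(im["mtx"],1).tolist())
s=get_state();print({k:np.round(v,3).tolist() for k,v in s.items()})
E
```

```text
pics
scene [[-0.655, 0.417, -0.631, 1.292], [0.756, 0.364, -0.544, 0.697], [0.003, -0.833, -0.553, 0.777], [0.0, 0.0, 0.0, 1.0]] [[456.0, 0.0, 277.8], [0.0, 456.0, 208.4], [0.0, 0.0, 1.0]]
top [[0.007, -0.997, 0.08, 0.422], [-1.0, -0.007, -0.005, 0.019], [0.006, -0.08, -0.997, 1.427], [0.0, 0.0, 0.0, 1.0]] [[521.6, 0.0, 280.7], [0.0, 521.6, 218.2], [0.0, 0.0, 1.0]]
{'time': 0.1, 'joint_positions': [-1.102, 0.322, -0.07, 1.452, 0.023, 1.371, -0.057], 'qd': [-0.001, -0.003, 0.001, -0.002, 0.001, 0.002, -0.001], 'joint_torque': [-0.0, -49.257, -0.406, -31.34, -0.064, 0.039, 0.0], 'position': [0.285, 0.583, 0.194], 'tool_rot': [2.664, 1.663, -0.002], 'ft_force': [-0.307, -0.099, 0.014], 'torque': [0.004, 0.01, -0.007], 'grip_width': 0.997}
```

View pics/top0.png

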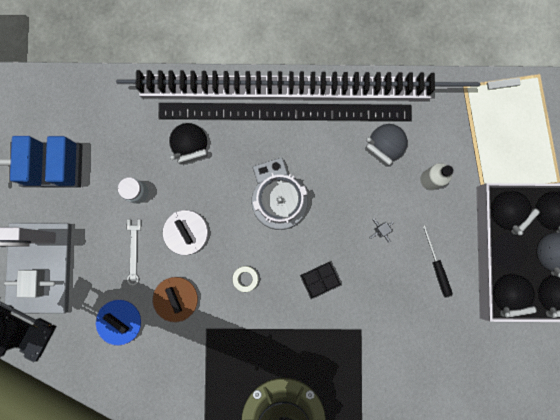

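View pics/scene0.png

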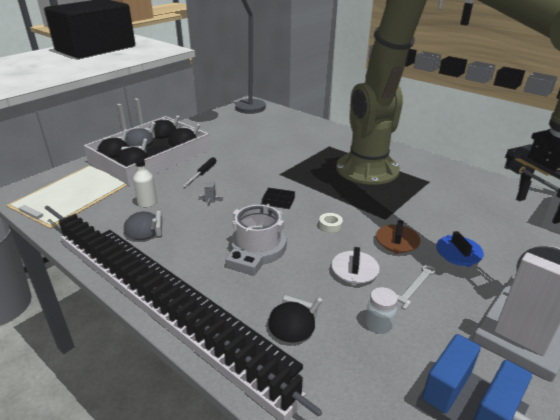

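The top view shows the pot at about (280,200) with its control box at (270,170), the agitator at (382,230), and the silver lid at (185,232). The blue (118,322) and brown (175,298) lids are the look-alikes. The scene view agrees with this.

```bash
python3 - <<'E'
from h import *
im=load("top0.png");P=im["pixels"]
c=lambda u,v,r=30:cv2.resize(P[v-r:v+r,u-r:u+r],(390,390),interpolation=cv2.INTER_CUBIC)
cv2.imwrite("pics/crops.png",np.hstack([c(280,195,35),c(382,230,22)]))
for n,u,v,z in(("pot",280.5,199,.1),("ag",382,230,.05),("lid",185,232,.022)): print(n,onz(im,u,v,z))
# lid disc: bright mask
g=P.min(2);m=(g>170).astype(np.uint8)
n,l,st,ce=cv2.connectedComponentsWithStats(m)
for i in range(1,n):
    if st[i,4]>300: print(st[i],ce[i])
# lid bar
b=(P.max(2)<60).astype(np.uint8);b2=np.zeros_like(b);b2[212:254,165:206]=b[212:254,165:206]
print(cv2.minAreaRect(cv2.findNonZero(b2)))
E
```

```text
pot [0.57884783 0.01294112 0.1       ]
ag [ 0.50417643 -0.25656587  0.05      ]
lid [0.49662252 0.26934708 0.022     ]
[ 469   77   91  245 7884] [511.87049721 141.58891426]
[139  88 292  10 845] [290.10887574  94.66745562]
[253 172  54  51 419] [277.92124105 196.25536993]
[118 177  21  22 372] [127.91935484 187.68010753]
[270 181  28  36 701] [283.50356633 198.7360913 ]
[ 163  210   44   45 1270] [184.20866142 232.20472441]
[127 220  13  60 373] [132.5924933  249.07238606]
[233 266  25  26 329] [244.48632219 278.88449848]
[  4 271  32  27 528] [ 24.80681818 283.56439394]
((183.4461669921875, 231.53077697753906), (25.675188064575195, 5.9536662101745605), 60.2551155090332)
```

View pics/crops.png

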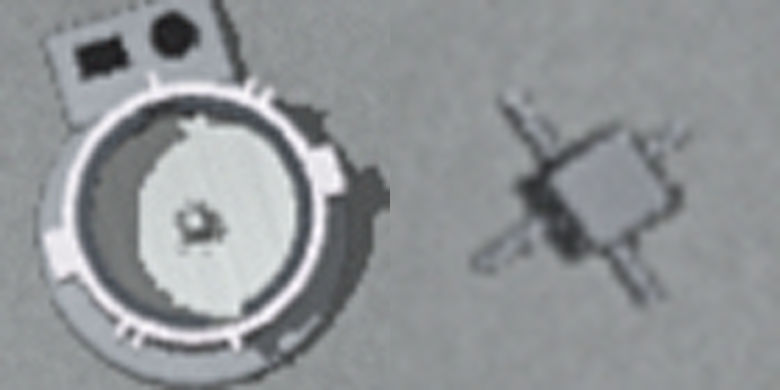

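Crop: in the pot half, the entry ribs are at crop (153,80) and (237,342), the jog pairs at about (260,92) and (130,330), and the lock blocks at (328,170) and (62,252). In the agitator half, the vane tips are at (515,95), (645,295), (485,265) and (685,135), and the hub top is near (610,188).

```bash
python3 - <<'E'
from h import *
im=load("top0.png")
a=lambda u,v,z:onz(im,245+u/5.571,160+v/5.571,z)[:2]
b=lambda u,v,z:onz(im,360+(u-390)/8.864,208+v/8.864,z)[:2]
e,f=a(153,80,.1),a(237,342,.1);k,l=a(328,170,.1),a(62,252,.1)
print("pot",(e+f)/2,(k+l)/2,np.degrees(np.arctan2(*(e-f)[::-1])),np.degrees(np.arctan2(*(l-k)[::-1])),np.linalg.norm(e-f))
v=[b(*q,.012) for q in((515,95),(648,297),(480,268),(688,132))]
print("ag",np.mean(v,0),b(610,188,.058),[np.degrees(np.arctan2(*d[::-1])) for d in(v[0]-v[1],v[2]-v[3])],np.linalg.norm(v[0]-v[1]))
print("lid",onz(im,184.5,231.8,.022),onz(im,183.4,231.5,.056))
E
```

```text
pot [0.5819543  0.01430533] [0.5817656  0.01414971] 18.072782126413966 107.66470727391616 0.12721702570191443
ag [ 0.50554766 -0.26346144] [ 0.50583935 -0.26241596] [np.float64(33.12469413860378), np.float64(123.3247109880937)] 0.07378855950585804
lid [0.4971524  0.27070485 0.022     ] [0.49611305 0.26751435 0.056     ]
```

Request:
carry_out([
  [[0.04, -0.03, 0.03], -0.15],
  [[0.07, -0.07, 0.05], -0.3],
  [[0.1, -0.11, 0.05], -0.45],
  [[0.13, -0.15, 0.05], -0.6],
  [[0.15, -0.19, 0.05], -0.75],
  [[0.17, -0.23, 0.05], -0.9],
  [[0.19, -0.27, 0.05], -1.05],
  [[0.2, -0.31, 0.05], -1.2],
  [[0.21, -0.36, 0.05], -1.35],
  [[0.21, -0.41, 0.05], -1.5],
  [[0.21, -0.46, 0.05], -1.65],
  [[0.21, -0.51, 0.05], -1.8],
  [[0.21, -0.56, 0.05], -1.95],
  [[0.21, -0.61, 0.05], -2.1],
  [[0.21, -0.66, 0.05], -2.1],
  [[0.21, -0.71, 0.05], -2.1],
  [[0.21, -0.76, 0.05], -2.1],
  [[0.21, -0.81, 0.03], -2.1],
  [[0.21, -0.84, 0.0], -2.1],
  [[0.21, -0.84, 0.0], -2.1],
], grip=-1, squeeze=20)

```text
time: 2.1
position: [0.4909, -0.2612, 0.1913]
tool_rot: [2.758, -1.494, -0.009]
ft_force: [-0.3, -0.5, -0.9]
grip_width: 0.999
```

```bash
python3 - <<'E'
from h import *
im=snap("wrist","w1.png");print(np.round(im["extrinsics"],3).tolist());print(proj(im,[.505,-.263,.058]))
E
```

```text
[[0.546, -0.803, -0.24, 0.556], [-0.838, -0.524, -0.152, -0.22], [-0.003, 0.284, -0.959, 0.38], [0.0, 0.0, 0.0, 1.0]]
[287.34243702 188.43917416]
```

View pics/w1.png

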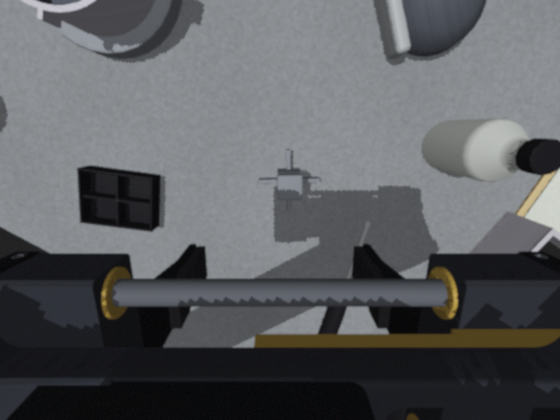

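```bash
python3 - <<'E'
from h import *
im=load("w1.png");P=im["pixels"]
cv2.imwrite("pics/w1c.png",cv2.resize(P[145:217,245:335],(720,576),interpolation=cv2.INTER_CUBIC))
E
```

```text
(no output)
```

View pics/w1c.png

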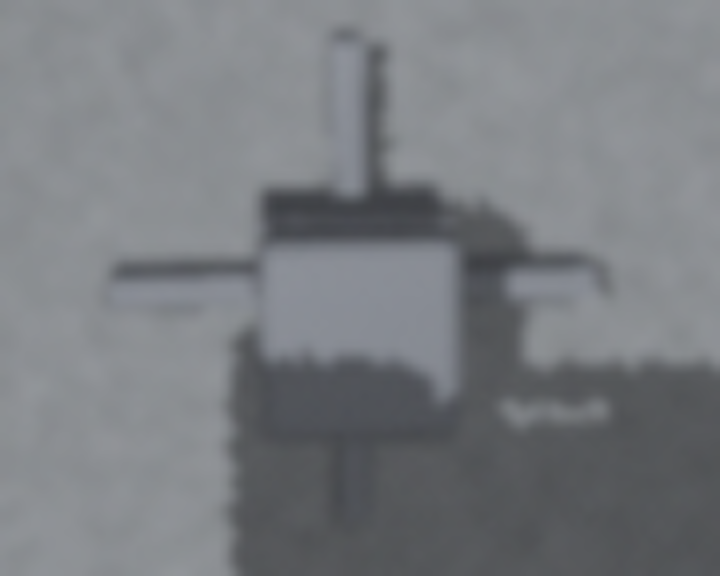

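The crop shows the hub's top face at crop (262–460, 240–435), so its centre is at about pixel (290.1,187.1). It is square to the jaws.

```bash
python3 - <<'E'
from h import *
from scipy.spatial.transform import Rotation as R
im=load("w1.png")
p=onz(im,290.1,187.1,.058);q=onz(im,245+262/8,145+437/8,.058);r=onz(im,245+460/8,145+437/8,.058)
t=onz(im,245+262/8,145+240/8,.058)
print(p,np.degrees(np.arctan2(*(r-q)[1::-1])),np.linalg.norm(r-q),np.linalg.norm(t-q))
s=get_state();M=R.from_rotvec(s["tool_rot"]).as_matrix();print(s["position"],np.degrees(np.arctan2(M[1,0],M[0,0])),M[:,2])
E
```

```text
[ 0.50790963 -0.2647141   0.058     ] -56.86760592185994 0.027586661603942405 0.027566660668334107
[ 0.4928099  -0.25834367  0.19285867] -56.70610174473044 [-5.24739612e-03 -2.32220452e-04 -9.99986205e-01]
```

Request:
carry_out([
  [[0.007, -0.003, -0.04], 0],
  [[0.014, -0.006, -0.08], 0],
  [[0.014, -0.006, -0.11], 0],
  [[0.014, -0.006, -0.14], 0],
  [[0.014, -0.006, -0.16], 0],
  [[0.014, -0.006, -0.167], 0],
  [[0.014, -0.006, -0.167], 0],
  [[0.014, -0.006, -0.167], 0],
  [[0.014, -0.006, -0.167], 0],
], grip=-1)

```text
time: 3.05
position: [0.5109, -0.2622, 0.0299]
tool_rot: [-2.769, 1.483, -0.004]
ft_force: [0.1, -0.0, -0.5]
grip_width: 0.998
```

Request:
carry_out([
  [[0, 0, 0], 0],
  [[0, 0, 0], 0],
  [[0, 0, 0], 0],
  [[0, 0, 0], 0],
  [[0, 0, 0], 0],
  [[0, 0, 0], 0],
  [[0, 0, 0], 0],
  [[0, 0, 0], 0],
], grip=1, squeeze=20)

```text
time: 3.85
position: [0.5095, -0.262, 0.0282]
tool_rot: [2.769, -1.484, -0.0]
ft_force: [0.3, 0.3, 0.2]
grip_width: 0.354
```

Request:
carry_out([
  [[0, 0, 0.03], 0],
  [[0, 0, 0.07], 0],
  [[0, 0.01, 0.11], -0.05],
  [[0.01, 0.04, 0.14], -0.1],
  [[0.02, 0.08, 0.14], -0.15],
  [[0.03, 0.12, 0.14], -0.2],
  [[0.045, 0.165, 0.14], -0.269],
  [[0.06, 0.21, 0.14], -0.269],
  [[0.068, 0.245, 0.14], -0.269],
  [[0.072, 0.265, 0.14], -0.269],
  [[0.0725, 0.276, 0.14], -0.269],
  [[0.0725, 0.276, 0.14], -0.269],
  [[0.0725, 0.276, 0.14], -0.269],
])

```text
time: 5.15
position: [0.5818, 0.0121, 0.1683]
tool_rot: [2.543, -1.844, 0.001]
ft_force: [0.0, 0.1, -0.7]
grip_width: 0.008
```

```bash
python3 - <<'E'
from h import *
from scipy.spatial.transform import Rotation as R
im=snap("wrist","w2.png");im2=snap("scene","s2.png")
s=get_state();M=R.from_rotvec(s["tool_rot"]).as_matrix();print(s["position"],s["grip_width"],s["ft_force"],np.degrees(np.arctan2(M[1,0],M[0,0])),M[:,2])
p=np.array(s["position"]);print(proj(im,[.582,.0142,.07]),proj(im,[.582,.0142,.1]),proj(im,p+[0,0,.03]),proj(im2,[.582,.0142,.07]),proj(im2,p))
u,v=proj(im2,p).astype(int);c=im2["pixels"][max(v-60,0):v+90,u-90:u+90]
cv2.imwrite("pics/ws2.png",np.hstack([cv2.resize(im["pixels"],(400,300)),cv2.resize(c,(360,300))]))
E
```

```text
[0.58189301 0.01159436 0.16848763] 0.004303194819125497 [0.34469896 0.06304429 0.37161672] -71.96984271043671 [ 2.21758837e-04 -6.49788370e-04 -9.99999764e-01]
[276.64100061 206.11091847] [276.39480854 214.49399213] [279.18782901 262.95102413] [257.86874488 225.25081638] [256.32350706 193.31964945]
```

View pics/ws2.png

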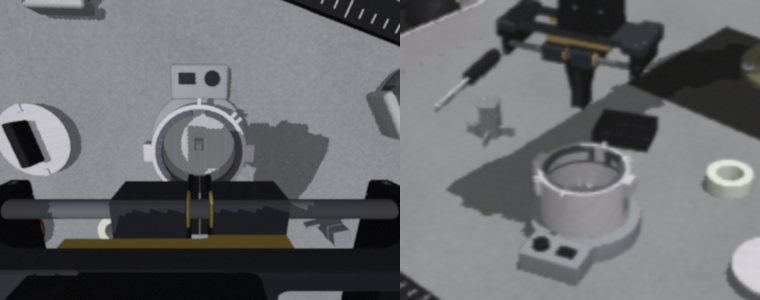

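The picture shows the fingers shut on nothing. They had not finished closing before the lift, and the agitator still stands at its old spot. The pot's shaft shows at about (277,200) in the full wrist image. I'll go back and grip for longer.

Request:
carry_out([
  [[-0.01, -0.04, 0], 0.05],
  [[-0.02, -0.08, 0], 0.1],
  [[-0.03, -0.12, 0], 0.15],
  [[-0.042, -0.16, 0], 0.2],
  [[-0.052, -0.2, 0], 0.269],
  [[-0.063, -0.24, 0], 0.269],
  [[-0.072, -0.265, 0], 0.269],
  [[-0.0745, -0.278, 0], 0.269],
  [[-0.0745, -0.278, 0], 0.269],
  [[-0.0745, -0.278, 0], 0.269],
  [[-0.0745, -0.278, 0], 0.269],
  [[-0.0745, -0.278, -0.03], 0.269],
  [[-0.0745, -0.278, -0.06], 0.269],
  [[-0.0745, -0.278, -0.09], 0.269],
  [[-0.0745, -0.278, -0.12], 0.269],
  [[-0.0745, -0.278, -0.135], 0.269],
  [[-0.0745, -0.278, -0.14], 0.269],
  [[-0.0745, -0.278, -0.14], 0.269],
  [[-0.0745, -0.278, -0.14], 0.269],
], grip=-1)

```text
time: 7.15
position: [0.5088, -0.2643, 0.0296]
tool_rot: [-2.769, 1.483, -0.003]
ft_force: [0.7, -0.3, 0.2]
grip_width: 1.0
```

```bash
python3 - <<'E'
from h import *
s=get_state();print(s["position"],s["grip_width"])
im=load("w2.png");P=im["pixels"]
cv2.imwrite("pics/w2c.png",cv2.resize(P[85:260,185:375],(760,600)[:1]+(700,)[:0]+(600,),interpolation=cv2.INTER_CUBIC))
E
```

```text
[ 0.50875529 -0.26433818  0.02960765] 1.0003556276584165
```

View pics/w2c.png

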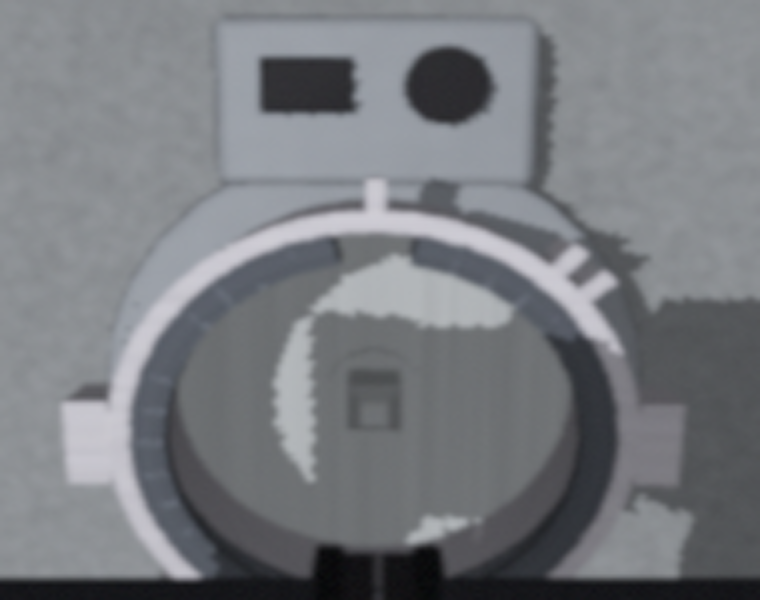

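Request:
carry_out([
  [[0, 0, 0], 0],
  [[0, 0, 0], 0],
  [[0, 0, 0], 0],
  [[0, 0, 0], 0],
  [[0, 0, 0], 0],
  [[0, 0, 0], 0],
  [[0, 0, 0], 0],
  [[0, 0, 0], 0],
  [[0, 0, 0], 0],
  [[0, 0, 0], 0],
  [[0, 0, 0], 0],
  [[0, 0, 0], 0],
  [[0, 0, 0], 0],
  [[0, 0, 0], 0],
], grip=1, squeeze=20)

```text
time: 8.55
position: [0.5076, -0.2641, 0.0282]
tool_rot: [2.769, -1.484, 0.0]
ft_force: [0.4, -0.5, -0.1]
grip_width: 0.315
```

The agitator is now gripped (opening 0.315, about 27.4 mm). In the pot crop, the shaft top is at crop (375,413), the lock blocks are centred on (374,444), and the entry rib is at (376,190), vertical in the image.

```bash
python3 - <<'E'
from h import *
im=load("w2.png")
f=lambda u,v,z:onz(im,185+u/4,85+v/3.4286,z)
print(f(375,413,.07),f(374,444,.1))
l,r=f(87,444,.1),f(663,445,.1);print(np.degrees(np.arctan2(*(r-l)[1::-1])),np.linalg.norm(r-l))
e=f(376,192,.1);print(e,np.degrees(np.arctan2(*(e-(l+r)/2)[1::-1])))
E
```

```text
[0.58329679 0.01240392 0.07      ] [0.58258609 0.01239054 0.1       ]
-72.03390369524084 0.13012127591582054
[0.64408828 0.03200599 0.1       ] 17.905467616091478
```

Request:
carry_out([
  [[0, 0, 0.02], 0],
  [[0, 0, 0.05], 0],
  [[0, 0, 0.08], 0],
  [[0, 0, 0.08], 0],
])

```text
time: 8.95
position: [0.5103, -0.2658, 0.1124]
tool_rot: [-2.767, 1.484, -0.012]
ft_force: [1.3, 0.3, 0.8]
grip_width: 0.314
```

Request:
carry_out([
  [[0.01, 0.03, 0.03], -0.05],
  [[0.02, 0.07, 0.06], -0.1],
  [[0.03, 0.11, 0.06], -0.15],
  [[0.042, 0.15, 0.06], -0.2],
  [[0.052, 0.19, 0.06], -0.266],
  [[0.063, 0.225, 0.06], -0.266],
  [[0.07, 0.255, 0.06], -0.266],
  [[0.074, 0.27, 0.06], -0.266],
  [[0.075, 0.277, 0.06], -0.266],
  [[0.075, 0.277, 0.06], -0.266],
  [[0.075, 0.277, 0.06], -0.266],
  [[0.075, 0.277, 0.06], -0.266],
  [[0.075, 0.277, 0.06], -0.266],
  [[0.075, 0.277, 0.06], -0.266],
])

```text
time: 10.35
position: [0.5825, 0.012, 0.1684]
tool_rot: [-2.546, 1.84, -0.0]
ft_force: [-0.3, 0.3, -0.6]
grip_width: 0.314
```

```bash
python3 - <<'E'
from h import *
from scipy.spatial.transform import Rotation as R
im=snap("wrist","w3.png");im2=snap("scene","s3.png")
s=get_state();M=R.from_rotvec(s["tool_rot"]).as_matrix();print(s["position"],s["grip_width"],s["ft_force"],np.degrees(np.arctan2(M[1,0],M[0,0])),M[:,2])
p=np.array(s["position"])
# hub axis seen from scene: expected pixel of hub bottom/top centres & vane tips
for z in(.0298,-.0282):print(proj(im2,p+[0,0,z]))
u,v=proj(im2,p).astype(int);c=im2["pixels"][v-40:v+60,u-60:u+60]
w=im["pixels"][120:320,190:370]
cv2.imwrite("pics/ws3.png",np.hstack([cv2.resize(w,(360,400)),cv2.resize(c,(432,400),interpolation=cv2.INTER_CUBIC)]));print(u,v,proj(im,p+[0,0,.0298]))
E
```

```text
[0.58256397 0.01251404 0.16836856] 0.3143973709577367 [-0.22817682  0.14619858 -0.47404145] -71.65621478663643 [ 1.34543129e-04 -2.76710968e-05 -9.99999991e-01]
[256.13430524 183.45022598]
[256.66028961 202.92212074]
256 193 [277.53234091 262.18475723]
```

View pics/ws3.png

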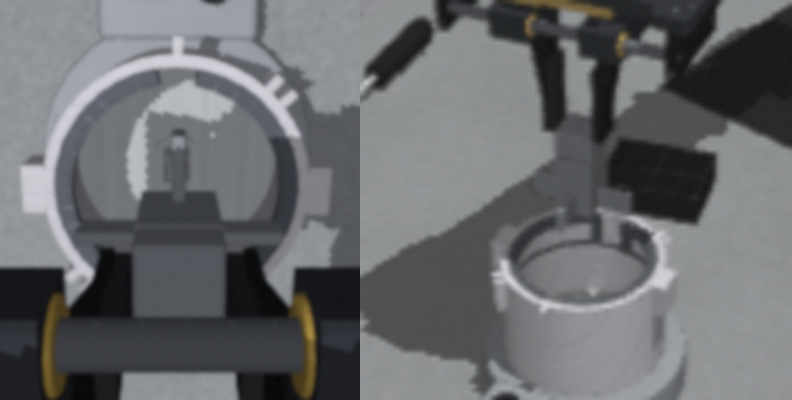

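The agitator is held square between the fingers, and its front vane lines up with the entry rib (both at crop x≈178). I'll lower it now.

Request:
carry_out([
  [[0, 0, -0.02], 0],
  [[0, 0, -0.04], -0.005],
  [[0, 0, -0.055], -0.005],
  [[0, 0, -0.065], -0.005],
  [[0, 0, -0.072], -0.005],
  [[0, 0, -0.078], -0.005],
  [[0, 0, -0.083], -0.005],
  [[0, 0, -0.085], -0.005],
  [[0, 0, -0.085], -0.005],
])

```text
time: 11.35
position: [0.5829, 0.013, 0.0834]
tool_rot: [-2.543, 1.844, -0.001]
ft_force: [1.0, 0.8, -1.2]
grip_width: 0.315
```

Request:
carry_out([
  [[0, 0, -0.005], 0],
  [[0, 0, -0.01], 0],
  [[0, 0, -0.014], 0],
  [[0, 0, -0.018], 0],
  [[0, 0, -0.02], 0],
  [[0, 0, -0.021], 0],
  [[0, 0, -0.021], 0],
])

```text
time: 12.05
position: [0.5831, 0.0132, 0.0625]
tool_rot: [-2.543, 1.844, -0.001]
ft_force: [2.4, 1.0, -0.8]
grip_width: 0.314
```

Request:
carry_out([
  [[0, 0, -0.001], 0],
  [[0, 0, -0.001], 0],
  [[0, 0, -0.001], 0],
  [[0, 0, -0.001], 0],
  [[0, 0, -0.001], 0],
  [[0, 0, -0.001], 0],
  [[0, 0, 0.02], 0],
  [[0, 0, 0.05], 0],
  [[0, 0, 0.09], 0],
  [[0, 0, 0.12], 0],
], grip=0)

```text
time: 13.05
position: [0.583, 0.0127, 0.1845]
tool_rot: [-2.542, 1.844, -0.002]
ft_force: [0.2, 0.0, 0.4]
grip_width: 0.498
```

Request:
carry_out([
  [[-0.01, 0.02, 0.02], 0.03],
  [[-0.02, 0.06, 0.02], 0.08],
  [[-0.03, 0.1, 0.02], 0.12],
  [[-0.045, 0.14, 0.02], 0.16],
  [[-0.06, 0.18, 0.02], 0.2],
  [[-0.08, 0.22, 0.02], 0.205],
  [[-0.095, 0.245, 0.02], 0.205],
  [[-0.105, 0.255, 0.02], 0.205],
  [[-0.105, 0.255, 0.02], 0.205],
  [[-0.105, 0.255, 0.02], 0.205],
], grip=-1)

```text
time: 14.05
position: [0.4786, 0.266, 0.2024]
tool_rot: [2.716, -1.577, 0.002]
ft_force: [0.5, -0.7, -0.0]
grip_width: 1.001
```

```bash
python3 - <<'E'
from h import *
from scipy.spatial.transform import Rotation as R
im=snap("wrist","w4.png");im2=snap("top","t4.png");im3=snap("scene","s4.png")
s=get_state();M=R.from_rotvec(s["tool_rot"]).as_matrix();print(s["position"],s["grip_width"],np.degrees(np.arctan2(M[1,0],M[0,0])))
for q in([.4967,.269,.056],[.583,.0125,.092]):print(proj(im,q),proj(im2,q),proj(im3,q))
u,v=proj(im,[.4967,.269,.056]).astype(int);w=im["pixels"][max(v-75,0):v+75,max(u-90,0):u+90]
u,v=proj(im3,[.583,.0125,.092]).astype(int);c=im3["pixels"][v-35:v+35,u-35:u+35]
print(w.shape)
cv2.imwrite("pics/ws4.png",np.hstack([cv2.resize(w,(480,400),interpolation=cv2.INTER_CUBIC),cv2.resize(c,(300,400),interpolation=cv2.INTER_CUBIC)]))
E
```

```text
[0.4789068  0.26572109 0.20243383] 1.0036557975469285 -60.37749218798199
[284.18301338 181.54138071] [182.83948537 231.27304755] [356.41343651 254.11834249]
[531.97695179 235.47370286] [280.66637562 197.76351948] [256.95846871 218.37062095]
(150, 180, 3)
```

View pics/ws4.png

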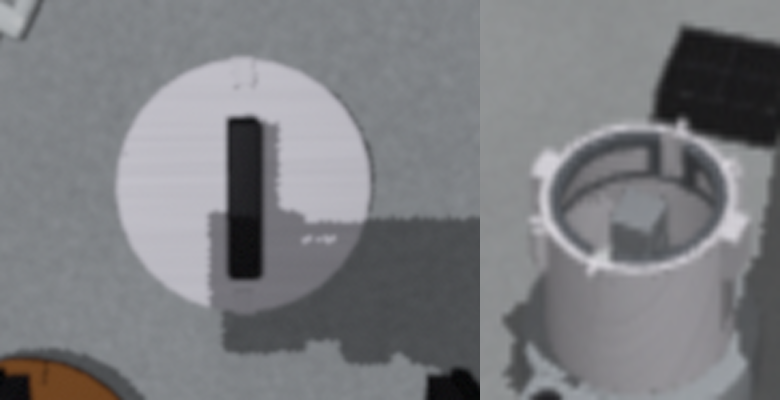

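The agitator stands upright inside the pot, centred and with its top below the rim. The lid's disc spans crop (117–372, 57–313), and its bar runs vertically at crop x≈245 from y=118 to y=280.

```bash
python3 - <<'E'
from h import *
im=load("w4.png");P=im["pixels"]
f=lambda u,v,z:onz(im,194+u/2.667,106+v/2.667,z)
print("disc",np.mean([f(117,185,.022),f(372,185,.022),f(245,57,.022),f(245,313,.022)],0),np.linalg.norm(f(117,185,.022)-f(372,185,.022)))
a,b=f(243.5,118,.056),f(245.5,280,.056);print("bar",(a+b)/2,np.linalg.norm(a-b),np.degrees(np.arctan2(*(a-b)[1::-1])))
g=P[106:256,194:374].max(2);m=((g<55)).astype(np.uint8);m[:40]=0;m[108:]=0;m[:,:80]=0;m[:,102:]=0
print(cv2.minAreaRect(cv2.findNonZero(m)))
E
```

```text
disc [0.49841709 0.26702934 0.022     ] 0.11937724816852575
bar [0.49760962 0.26754511 0.056     ] 0.0698479128448525 30.76228946671074
((91.5, 74.5), (59.0, 11.0), 90.0)
```

Request:
carry_out([
  [[0.01, 0.001, -0.03], 0.003],
  [[0.019, 0.0015, -0.06], 0.003],
  [[0.019, 0.0015, -0.09], 0.003],
  [[0.019, 0.0015, -0.12], 0.003],
  [[0.019, 0.0015, -0.145], 0.003],
  [[0.019, 0.0015, -0.165], 0.003],
  [[0.019, 0.0015, -0.173], 0.003],
  [[0.019, 0.0015, -0.174], 0.003],
  [[0.019, 0.0015, -0.174], 0.003],
], grip=-1)

```text
time: 15.1
position: [0.4975, 0.2692, 0.0291]
tool_rot: [-2.719, 1.571, -0.001]
ft_force: [-0.1, -0.7, 0.2]
grip_width: 1.005
```

Request:
carry_out([
  [[0, 0, 0], 0],
  [[0, 0, 0], 0],
  [[0, 0, 0], 0],
  [[0, 0, 0], 0],
  [[0, 0, 0], 0],
  [[0, 0, 0], 0],
  [[0, 0, 0], 0],
  [[0, 0, 0], 0],
  [[0, 0, 0], 0],
  [[0, 0, 0], 0],
  [[0, 0, 0], 0],
  [[0, 0, 0], 0],
  [[0, 0, 0], 0],
  [[0, 0, 0], 0],
  [[0, 0, 0], 0],
  [[0, 0, 0], 0],
  [[0, 0, 0], 0],
], grip=1, squeeze=50)

```text
time: 16.8
position: [0.4973, 0.2699, 0.0291]
tool_rot: [-2.719, 1.57, -0.001]
ft_force: [0.4, -0.4, 4.5]
grip_width: 0.005
```

The fingers shut to zero, so the bar isn't between them. I need to look before moving on.

```bash
python3 - <<'E'
from h import *
im=snap("wrist","w5.png");im2=snap("top","t5.png");im3=snap("scene","s5.png")
s=get_state();print(s["position"],s["grip_width"],s["ft_force"])
c=im3["pixels"][200:300,310:430]
cv2.imwrite("pics/ws5.png",np.hstack([cv2.resize(im["pixels"][60:360,130:430],(400,400)),cv2.resize(c,(400,400),interpolation=cv2.INTER_CUBIC)]))
E
```

```text
[0.49734288 0.26992101 0.02916225] 0.0051401453589588215 [0.20923336 0.13003773 4.91956343]
```

View pics/ws5.png

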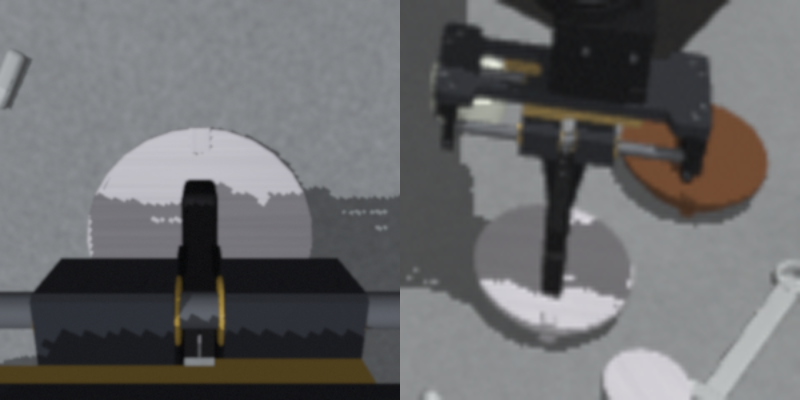

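```bash
python3 - <<'E'
from h import *
im=load("w5.png");s=get_state();p=np.array(s["position"])
f=lambda u,v,z:onz(im,130+u*.75,60+v*.75,z)
u=np.array([.867,.5,0])
print("disc far edge",f(200,127,.022)-p,"widest row L/R",f(88,235,.022)-p,f(312,235,.022)-p)
print("bar far end top",f(200,181,.056)-p, (f(200,181,.056)-p)@u,(f(200,127,.022)-p)@u,f(200,320,.056)-p)
# independent: top/scene view disc
for n in("top","scene"):
    a=load(n[0]+"5.png");b=load(n+"0.png")
    print(n,proj(a,[.498,.267,.022]),proj(a,p),proj(a,p+u*.06+[0,0,-.007]),proj(a,p+u*.035+[0,0,.027]))
print(s["grip_width"],np.round(s["joint_torque"],2))
E
```

```text
disc far edge [ 0.05143003  0.02847446 -0.00716225] widest row L/R [-0.02677904  0.05158123 -0.00716225] [ 0.0324004  -0.05085118 -0.00716225]
bar far end top [0.03453978 0.01878912 0.02683775] 0.039340546642663635 0.058827068019803565 [-0.02280948 -0.01438656  0.02683775]
top [185.88266905 231.49571478] [184.31775508 231.58579979] [174.08819455 212.42213677] [176.08753113 219.47071333]
scene [354.13775589 264.49132237] [355.53605572 262.68567689] [354.0059597  280.80584932] [355.89382209 263.39081809]
0.0051401453589588215 [ -0.06 -37.21   3.78 -24.7   -0.07  -0.2    0.  ]
```

The lid is still centred under the tool, but the jaws read shut. Pad spacing in the image confirms it (33 px, against 35 px when shut empty). The high squeeze probably drove the pads past the bar. I'll open, then close again gently and watch the opening.

Request:
carry_out([
  [[0, 0, 0], 0],
  [[0, 0, 0], 0],
  [[0, 0, 0], 0],
  [[0, 0, 0], 0],
  [[0, 0, 0], 0],
  [[0, 0, 0], 0],
  [[0, 0, 0], 0],
  [[0, 0, 0], 0],
  [[0, 0, 0], 0],
  [[0, 0, 0], 0],
  [[0, 0, 0], 0],
  [[0, 0, 0], 0],
], grip=-1, squeeze=12)

```text
time: 18.15
position: [0.4966, 0.2695, 0.0283]
tool_rot: [2.721, -1.57, 0.0]
ft_force: [0.2, 0.3, -1.0]
grip_width: 0.975
```

Request:
carry_out([
  [[0, 0, 0.02], 0],
  [[0, 0, 0.06], 0],
  [[-0.009, -0.003, 0.1], 0],
  [[-0.018, -0.003, 0.14], 0],
  [[-0.018, -0.003, 0.17], 0],
  [[-0.018, -0.003, 0.173], 0],
  [[-0.018, -0.003, 0.173], 0],
])

```text
time: 18.85
position: [0.479, 0.2667, 0.2021]
tool_rot: [-2.719, 1.569, -0.001]
ft_force: [-0.7, 0.5, -0.5]
grip_width: 1.002
```

```bash
python3 - <<'E'
from h import *
im=snap("wrist","w6.png");P=im["pixels"]
im3=snap("scene","s6.png")
s=get_state();p=np.array(s["position"]);print(p,s["grip_width"],s["ft_force"])
w=P[90:270,170:390];c=im3["pixels"][215:295,310:400]
cv2.imwrite("pics/ws6.png",np.hstack([cv2.resize(w,(440,360)),cv2.resize(c,(360,360),interpolation=cv2.INTER_CUBIC)]))
E
```

```text
[0.47789748 0.2660085  0.19995696] 1.0006464856574375 [0.36372711 0.51047812 0.59053697]
```

View pics/ws6.png

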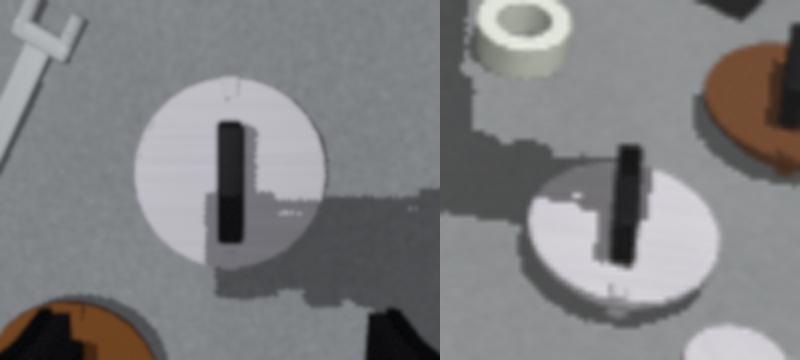

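The lid still stands level and unmoved, with its disc at crop (134–327, 77–270) and its bar upright. I'll go down again and close with 20 N, step by step.

Request:
carry_out([
  [[0.01, 0.001, -0.04], 0.003],
  [[0.0185, 0.001, -0.08], 0.003],
  [[0.0185, 0.001, -0.11], 0.003],
  [[0.0185, 0.001, -0.14], 0.003],
  [[0.0185, 0.001, -0.16], 0.003],
  [[0.0185, 0.001, -0.172], 0.003],
  [[0.0185, 0.001, -0.173], 0.003],
  [[0.0185, 0.001, -0.173], 0.003],
], grip=-1, squeeze=20)

```text
time: 19.75
position: [0.4972, 0.2673, 0.0282]
tool_rot: [2.723, -1.566, 0.0]
ft_force: [0.7, 0.6, 0.1]
grip_width: 0.998
```

Request:
carry_out([
  [[0, 0, 0], 0],
  [[0, 0, 0], 0],
  [[0, 0, 0], 0],
  [[0, 0, 0], 0],
  [[0, 0, 0], 0],
  [[0, 0, 0], 0],
  [[0, 0, 0], 0],
  [[0, 0, 0], 0],
  [[0, 0, 0], 0],
], grip=1)

```text
time: 20.65
position: [0.497, 0.2674, 0.0283]
tool_rot: [2.723, -1.566, 0.0]
ft_force: [-0.3, 0.9, 0.1]
grip_width: 0.267
```

Request:
carry_out([
  [[0, 0, 0], 0],
  [[0, 0, 0], 0],
  [[0, 0, 0], 0],
  [[0, 0, 0], 0],
])

```text
time: 21.05
position: [0.4979, 0.268, 0.0292]
tool_rot: [-2.722, 1.565, -0.001]
ft_force: [0.5, -0.7, 5.0]
grip_width: 0.017
```

Request:
carry_out([
  [[0, 0, 0.005], 0],
  [[0, 0, 0.015], 0],
  [[0, 0, 0.025], 0],
  [[0, 0, 0.03], 0],
  [[0, 0, 0.03], 0],
  [[0, 0, 0.03], 0],
])

```text
time: 21.65
position: [0.497, 0.2675, 0.0584]
tool_rot: [-2.723, 1.566, 0.0]
ft_force: [0.0, 0.4, -1.0]
grip_width: 0.009
```

```bash
python3 - <<'E'
from h import *
im=snap("wrist","w7.png");im3=snap("scene","s7.png")
s=get_state();p=np.array(s["position"]);print(p,s["grip_width"],s["ft_force"],s["torque"])
def silver(P,r):
    m=((P.min(2)>150)&(P.max(2).astype(int)-P.min(2)<25)).astype(np.uint8);q=np.zeros_like(m);a,b,c,d=r;q[a:b,c:d]=m[a:b,c:d]
    n,l,st,ce=cv2.connectedComponentsWithStats(q);i=1+np.argmax(st[1:,4]);return st[i],ce[i]
for n in("s5","s6","s7"): print(n,silver(load(n+".png")["pixels"],(225,300,325,385)))
for n in("w5","w7"):
    print(n,silver(load(n+".png")["pixels"],(120,300,170,400)))
print(proj(im,p),proj(im3,p))
E
```

```text
[0.49671657 0.26731063 0.0579184 ] 0.005974321856783445 [0.67900033 0.22420744 0.37265147] [-0.02004553  0.14744858  0.0002021 ]
s5 (array([334, 270,  43,  13, 310], dtype=int32), array([355.74516129, 275.83225806]))
s6 (array([332, 252,  49,  31, 821], dtype=int32), array([358.16321559, 268.7771011 ]))
s7 (array([333, 260,  47,  23, 408], dtype=int32), array([358.06372549, 274.08823529]))
w5 (array([ 202,  156,  155,   59, 5606], dtype=int32), array([276.95433464, 185.41865858]))
w7 (array([ 204,  150,  145,  103, 5560], dtype=int32), array([269.95359712, 184.11223022]))
[278.42463212 243.65340715] [355.90834566 253.23693428]
```

The lid did not rise: its lower edge stays at row 283 in the scene view. The ws3 picture suggests that, with the jaws part open, the tips sit about 15–20 mm above the nominal TCP, so I was only catching the very top of the bar. I'll open to about 30 mm, feel downward for the disc, and close lower down.

Request:
carry_out([
  [[0, 0, 0.03], 0],
  [[0, 0, 0.03], 0],
  [[0, 0, 0.03], 0],
  [[0, 0, 0.03], 0],
  [[0, 0, 0.03], 0],
  [[0, 0, 0.03], 0],
  [[0, 0, 0.0], 0],
  [[0, 0, -0.02], 0],
  [[0, 0, -0.03], 0],
  [[0, 0, -0.033], 0],
  [[0, 0, -0.033], 0],
], grip=0.3, squeeze=20)

```text
time: 22.85
position: [0.4972, 0.2674, 0.0253]
tool_rot: [2.723, -1.566, 0.0]
ft_force: [0.7, -0.6, 1.9]
grip_width: 0.347
```

Request:
carry_out([
  [[0, 0, -0.002], 0],
  [[0, 0, -0.004], 0],
  [[0, 0, -0.006], 0],
  [[0, 0, -0.006], 0],
])

```text
time: 23.25
position: [0.497, 0.2675, 0.0193]
tool_rot: [-2.723, 1.566, 0.0]
ft_force: [-0.1, -0.2, 0.5]
grip_width: 0.354
```

Request:
carry_out([
  [[0, 0, -0.002], 0],
  [[0, 0, -0.004], 0],
  [[0, 0, -0.004], 0],
])

```text
time: 23.55
position: [0.4968, 0.2673, 0.0149]
tool_rot: [2.723, -1.566, -0.0]
ft_force: [0.7, 0.4, 0.8]
grip_width: 0.352
```

Request:
carry_out([
  [[0, 0, -0.002], 0],
  [[0, 0, -0.004], 0],
  [[0, 0, -0.004], 0],
])

```text
time: 23.85
position: [0.4968, 0.2673, 0.0109]
tool_rot: [2.723, -1.566, -0.0]
ft_force: [-1.0, 0.4, 0.6]
grip_width: 0.351
```

Request:
carry_out([
  [[0, 0, -0.002], 0],
  [[0, 0, -0.004], 0],
  [[0, 0, -0.004], 0],
])

```text
time: 24.15
position: [0.4968, 0.2673, 0.0069]
tool_rot: [2.723, -1.566, -0.0]
ft_force: [0.1, -0.1, 0.0]
grip_width: 0.343
```

```bash
python3 - <<'E'
from h import *
im=snap("wrist","w8.png");im3=snap("scene","s8.png")
s=get_state();p=np.array(s["position"]);print(p,s["grip_width"],s["ft_force"])
c=im3["pixels"][195:290,300:420]
cv2.imwrite("pics/ws8.png",np.hstack([cv2.resize(im["pixels"][120:300,180:380],(400,400),interpolation=cv2.INTER_CUBIC),cv2.resize(c,(400,400),interpolation=cv2.INTER_CUBIC)]))
print(proj(im3,p),proj(im3,p+[0,0,.02]),proj(im,p),proj(im,p+[0,0,.02]))
E
```

```text
[0.4970308  0.26740447 0.00720579] 0.352028120166416 [0.98164938 0.30288255 0.67531653]
[353.92601086 268.81541685] [354.68184533 262.79197701] [278.41622117 243.28478092] [278.33077402 255.3520074 ]
```

View pics/ws8.png

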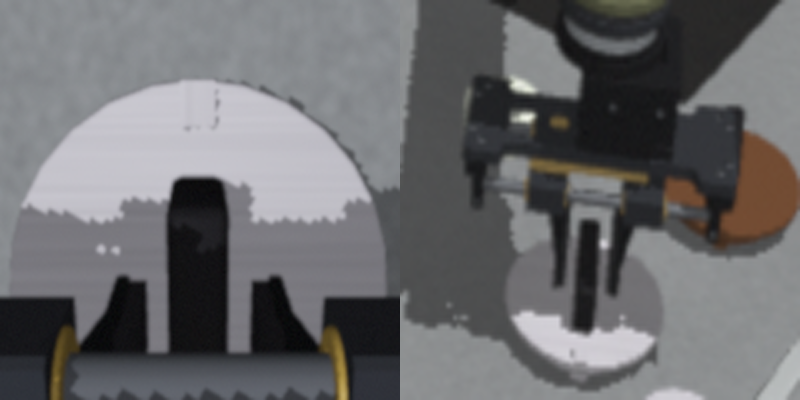

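The fingers straddle the bar (bar at crop x 168–228, pads at about 130 and 265). In the scene view the tips project to about 16 mm above the TCP, just over the disc. I'll raise 3 mm and close here. All 12 viewings are used, so from now on I go by numbers.

Request:
carry_out([
  [[0, 0, 0.003], 0],
  [[0, 0, 0.003], 0],
  [[0, 0, 0.003], 0],
  [[0, 0, 0.003], 0],
  [[0, 0, 0.003], 0],
  [[0, 0, 0.003], 0],
  [[0, 0, 0.003], 0],
  [[0, 0, 0.003], 0],
], grip=1, squeeze=30)

```text
time: 25.05
position: [0.4973, 0.2676, 0.0106]
tool_rot: [-2.723, 1.566, -0.0]
ft_force: [-0.4, -0.6, 4.3]
grip_width: 0.183
```

Request:
carry_out([
  [[0, 0, 0.0], 0],
  [[0, 0, 0.0], 0],
  [[0, 0, 0.0], 0],
], squeeze=45)

```text
time: 25.35
position: [0.4973, 0.2676, 0.0106]
tool_rot: [-2.723, 1.566, -0.0]
ft_force: [-0.4, -0.6, 5.4]
grip_width: 0.182
```

The bar is gripped: the opening reads 15.8 mm against 16. Next is lift, carry and align over the pot.

Request:
carry_out([
  [[0, 0, 0.02], 0],
  [[0, 0, 0.06], 0],
  [[0, 0, 0.1], 0],
  [[0, 0, 0.14], 0],
  [[0.01, -0.03, 0.15], -0.03],
  [[0.022, -0.065, 0.15], -0.07],
  [[0.035, -0.105, 0.15], -0.11],
  [[0.048, -0.145, 0.15], -0.15],
  [[0.06, -0.18, 0.15], -0.19],
  [[0.07, -0.21, 0.15], -0.213],
  [[0.079, -0.235, 0.15], -0.213],
  [[0.084, -0.25, 0.15], -0.213],
  [[0.0857, -0.2549, 0.15], -0.213],
  [[0.0857, -0.2549, 0.15], -0.213],
  [[0.0857, -0.2549, 0.15], -0.213],
  [[0.0857, -0.2549, 0.15], -0.213],
])

```text
time: 26.95
position: [0.5823, 0.0142, 0.1599]
tool_rot: [2.543, -1.844, -0.001]
ft_force: [0.2, -0.1, -1.9]
grip_width: 0.18
```

```bash
python3 - <<'E'
from h import *
from scipy.spatial.transform import Rotation as R
im=snap("wrist","w9.png");im3=snap("scene","s9.png")
s=get_state();M=R.from_rotvec(s["tool_rot"]).as_matrix();p=np.array(s["position"]);print(p,s["grip_width"],s["ft_force"],np.degrees(np.arctan2(M[1,0],M[0,0])))
# held disc in wrist view: fit ellipse to visible bright disc outline, top of disc at z = TCP+.0114
P=im["pixels"];m=((P.min(2)>135)).astype(np.uint8)
n,l,st,ce=cv2.connectedComponentsWithStats(m)
for i in np.argsort(-st[1:,4])[:3]+1: print(st[i],ce[i])
z=p[2]+.0114;b=np.array([.304,-.953,0]);f=np.array([.953,.304,0]);c=p*[1,1,0]+[0,0,z]
print("expected far/left/right disc",proj(im,c+.06*f),proj(im,c-.06*b),proj(im,c+.06*b))
i=np.argmax(st[1:,4])+1
# leftmost/rightmost per row & top per column near expected
u,v=proj(im,c+.06*f);col=np.median(P[:int(v)+25,int(u)-3:int(u)+4].max(2),1);print("col",int(v)-12,col[int(v)-12:int(v)+14].astype(int))
for r in(190,205,220,235):
    row=P[r].max(1).astype(int);d=np.diff(cv2.blur(row[None].astype(np.float32),(5,1))[0]);print(r,[ (k,int(d[k])) for k in np.argsort(-abs(d))[:8]])
E
```

```text
[0.58256254 0.01383897 0.16019685] 0.1822606961130646 [-0.19082345  0.56524551 -1.78318622] -71.91028365559339
[     0      0    560    278 104605] [258.6000956  125.82571579]
[ 431  308   71   39 2369] [465.34276066 325.65259603]
[  67  308   61   39 1840] [ 96.76521739 326.09728261]
expected far/left/right disc [279.60490088 155.90279228] [185.9374789  249.57853998] [371.82959489 250.86740345]
col 143 [203 203 201 199 200 205 210 212 211 209 204 185 158 172 196 205 207 207
 207 207 207 207 207 207 206 206]
190 [(np.int64(352), -20), (np.int64(351), -20), (np.int64(353), -18), (np.int64(350), -15), (np.int64(354), -14), (np.int64(206), 11), (np.int64(205), 10), (np.int64(453), 10)]
205 [(np.int64(292), 23), (np.int64(265), -22), (np.int64(291), 22), (np.int64(266), -22), (np.int64(264), -21), (np.int64(293), 19), (np.int64(290), 18), (np.int64(267), -18)]
220 [(np.int64(294), 22), (np.int64(263), -22), (np.int64(293), 21), (np.int64(264), -21), (np.int64(262), -19), (np.int64(295), 19), (np.int64(292), 18), (np.int64(265), -18)]
235 [(np.int64(294), 22), (np.int64(263), -22), (np.int64(293), 22), (np.int64(264), -21), (np.int64(292), 20), (np.int64(265), -18), (np.int64(262), -18), (np.int64(295), 16)]
```

The lid is held (−1.8 N). Its far edge is at row 155 against 155.9 expected, so it is centred in the grip to within 1 mm. I'll lower it.

Request:
carry_out([
  [[0.0005, -0.001, -0.015], 0],
  [[0.0005, -0.001, -0.03], 0],
  [[0.0005, -0.001, -0.04], 0],
  [[0.0005, -0.001, -0.045], 0],
  [[0.0005, -0.001, -0.045], 0],
  [[0.0005, -0.001, -0.045], 0],
])

```text
time: 27.65
position: [0.5835, 0.0114, 0.1154]
tool_rot: [2.541, -1.847, 0.001]
ft_force: [0.8, 0.7, -1.8]
grip_width: 0.176
```

Request:
carry_out([
  [[0, 0, -0.003], 0],
  [[0, 0, -0.006], 0],
  [[0, 0, -0.008], 0],
  [[0, 0, -0.01], 0],
  [[0, 0, -0.01], 0],
])

```text
time: 28.15
position: [0.5831, 0.0119, 0.105]
tool_rot: [2.541, -1.847, -0.001]
ft_force: [-0.7, -0.2, -2.9]
grip_width: 0.181
```

Request:
carry_out([
  [[0, 0, -0.003], 0],
  [[0, 0, -0.006], 0],
  [[0, 0, -0.008], 0],
  [[0, 0, -0.009], 0],
  [[0, 0, -0.01], 0],
  [[0, 0, -0.01], 0],
])

```text
time: 28.75
position: [0.5831, 0.0117, 0.0951]
tool_rot: [2.541, -1.847, -0.0]
ft_force: [-0.5, 2.1, -2.2]
grip_width: 0.181
```

Request:
carry_out([
  [[0, 0, -0.001], 0],
  [[0, 0, -0.002], 0],
  [[0, 0, -0.002], 0],
  [[0, 0, -0.002], 0],
])

```text
time: 29.15
position: [0.5832, 0.0117, 0.0947]
tool_rot: [-2.541, 1.847, 0.001]
ft_force: [-4.9, 2.0, 7.5]
grip_width: 0.181
```

The lid is seated: 7.5 N at TCP z = 0.0947, exactly as expected. I'll turn it clockwise slowly.

Request:
carry_out([
  [[-0.0005, 0.0004, 0], -0.05],
  [[-0.0005, 0.0004, 0], -0.1],
  [[-0.0005, 0.0004, 0], -0.15],
  [[-0.0005, 0.0004, 0], -0.2],
  [[-0.0005, 0.0004, 0], -0.25],
  [[-0.0005, 0.0004, 0], -0.3],
  [[-0.0005, 0.0004, 0], -0.35],
  [[-0.0005, 0.0004, 0], -0.4],
])

```text
time: 29.95
position: [0.5837, 0.0132, 0.0946]
tool_rot: [-2.122, 2.313, -0.0]
ft_force: [-1.4, 2.2, 5.2]
grip_width: 0.182
```

```bash
cat > st.py <<'E'
from h import *
from scipy.spatial.transform import Rotation as R
s=get_state();M=R.from_rotvec(s["tool_rot"]).as_matrix();print(s["position"],s["grip_width"],s["ft_force"],s["torque"],np.degrees(np.arctan2(M[1,0],M[0,0])),s["joint_positions"][-1])
E
python3 st.py
```

```text
[0.58366163 0.0132198  0.09463595] 0.18171548530046056 [-1.38319308  2.21372455  5.20766451] [0.58906504 0.58881364 0.31202311] -94.93343479741512 -1.5444933980303721
```

Request:
carry_out([
  [[0, 0, 0], -0.05],
  [[0, 0, 0], -0.1],
  [[0, 0, 0], -0.15],
  [[0, 0, 0], -0.2],
  [[0, 0, 0], -0.25],
  [[0, 0, 0], -0.3],
  [[0, 0, 0], -0.34],
  [[0, 0, 0], -0.37],
  [[0, 0, 0], -0.385],
  [[0, 0, 0], -0.385],
  [[0, 0, 0], -0.385],
])

```text
time: 31.05
position: [0.5836, 0.013, 0.0946]
tool_rot: [-1.644, 2.675, 0.0]
ft_force: [-2.2, 2.4, 4.6]
grip_width: 0.175
```

```bash
python3 st.py; python3 - <<'E'
from h import *
im=snap("wrist","w10.png");P=im["pixels"];s=get_state();p=np.array(s["position"])
# bar angle on its top face: dark pixels' edges per row vs jaw axis
for r in(200,210,220,230,240):
    d=np.diff(cv2.blur(P[r].max(1)[None].astype(np.float32),(5,1))[0]);w=d[230:330];print(r,230+np.argmin(w),230+np.argmax(w),[np.round(onz(im,230+k,r,.140)[:2],4) for k in(np.argmin(w),np.argmax(w))])
t=snap("top","t10.png");q=snap("scene","s10.png")
E
```

```text
[0.5836265  0.01299931 0.09463677] 0.17548055549712185 [-2.19558483  2.38216006  4.59443115] [0.58419316 0.66439627 0.32903208] -116.8650223712247 -1.9054545980048705
200 267 289 [array([ 0.6234, -0.0008]), array([ 0.6184, -0.0106])]
210 264 292 [array([0.6195, 0.0029]), array([ 0.6131, -0.0097])]
220 262 293 [array([0.6153, 0.0063]), array([ 0.6082, -0.0078])]
230 263 293 [array([0.6103, 0.0083]), array([ 0.6033, -0.0054])]
240 263 293 [array([0.6055, 0.0109]), array([ 0.5984, -0.003 ])]
```

The bar's top edges run at about −25.5° in the world, against −27° for the jog mark. That is about 44° clockwise of entry, with roughly 1° of slip in the pads. I'll do a short hold to check for drift, then hand in.

Request:
carry_out([
  [[0, 0, 0], 0],
  [[0, 0, 0], 0],
  [[0, 0, 0], 0],
  [[0, 0, 0], 0],
  [[0, 0, 0], 0],
])

```text
time: 31.7
position: [0.5836, 0.013, 0.0947]
tool_rot: [-1.644, 2.675, 0.0]
ft_force: [-1.9, 2.6, 4.3]
grip_width: 0.18
```

```bash
python3 st.py; python3 - <<'E'
from h import *
im=snap("wrist","w11.png");P=im["pixels"]
for r in(220,230,240):
    d=np.diff(cv2.blur(P[r].max(1)[None].astype(np.float32),(5,1))[0]);w=d[230:330];print(r,230+np.argmin(w),230+np.argmax(w))
a=load("top0.png")["pixels"];b=load("t10.png")["pixels"]
for n,u,v in(("a",188,142),("b",387,143),("jar",128,188),("bottle",440,175),("tray",321,280),("tape",245,279),("drv",438,262),("spanner",133,250)):
    w=lambda I:I[v-14:v+14,u-14:u+14].astype(int);print(n,np.abs(w(a)-w(b)).mean().round(1))
print(get_state()["qd"]);ticket.close_job()
E
```

```text
[0.58363392 0.01298718 0.09465046] 0.1798576093772496 [-1.92517761  2.6144628   4.30142925] [0.54017972 0.67413741 0.38378698] -116.86847789722951 -1.905450784061418
220 263 293
230 262 293
240 263 293
a 4.3
b 5.3
jar 7.3
bottle 7.5
tray 13.3
tape 64.5
drv 7.3
spanner 8.1
[ 0.00061113  0.00012476  0.00106423 -0.00089569  0.00029834 -0.00020872
 -0.00200611]
the job is handed in; nothing more can be done
```

I handed the job in at about 32 s. The agitator is down on the square shaft and let go. The lid is on the rim, turned clockwise to the jog mark and still gripped there. The job report gives no verdict, so this rests on my own checks.

**Last checks**
- **Lid angle:** the tool turned 45° from the entry position. The bar's edges in the wrist picture put it at about 44° clockwise, so there may be about 1° of slip in the pads. It was never taken near the lock click.
- **Lid seating and grip:** by my reckoning the bar centre is 123 mm above the bench, as it should be on the rim. The squeeze is 45 N. The jaw opening read 15.7 mm (bar 16 mm), and the tool showed no drift over a half-second hold.
- **Agitator:** a picture after release showed it upright and centred in the pot. I could not check it again once the lid was on.

**What went wrong or disagreed**
- **Failed grasps:** I tried to lift the agitator before the fingers had closed on it. Then the fingers shut to zero twice at the lid bar, without moving the lid. I had gripped too high: with the jaws part open, the fingertips seemed to sit about 16 mm above the stated tool point. Gripping lower worked.
- **Bystanders:** I compared top-camera pictures from the start and the end. Little changed around the club heads, jar, bottle, driver and spanner.
    - **Ferrule tray:** it changed a little more.
    - **Tape roll:** it differed strongly. The arm or its shadow probably covers it in the final view, and the arm never went low near it, but I did not confirm it stayed put.

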